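# Gauge two sleeve sinkers and sort them

### The arm

A 6-joint arm with a two-finger parallel gripper is mounted at the origin on the work surface. World frame = base frame: x ahead of the robot, y to its left, z up, the work surface at z = 0. Lengths are in m, angles in rad, forces in N, time in s.
With the tool pointing down it reaches from about 0.4 to 0.925 m from the base axis. Payload 3.4 kg.
Tool frame: the origin (TCP) lies midway between the tips of the shut fingers; the grasp point (between the pads) lies 19 mm behind it; x points along the fingers, y is the direction in which the jaws open and shut, and the axes are right-handed (so a half turn about x gives the same grasp; the last joint's range is limited). The gripper opens to 85 mm and grips with 20 to 120 N. Pads are 22 mm wide; open, the fingers measure 114 mm over their backs; the gripper's body (76 mm by 85 mm) begins 54 mm behind the grasp point. The pads swing forward as they close: fully open they stand 13 mm farther back than shut.
Start: joints at [1.167, 0.307, 1.506, -0, 1.328, -0.073], TCP at [0.187, 0.544, 0.211] pointing down, gripper open.
Joint ranges: [-3.12, 3.12], [-1.05, 2.28], [0.14, 2.33], [-1.42, 4.57], [0.1, 2.73], [-2.68, 2.68]. Speed limits (rad/s): [2.57, 2.57, 3.14, 3.14, 3.14, 3.14].

### API

Orientations are given as a rotation vector (axis times angle).
In Python, from plant import r gives the robot as it stands.
- The arm moves only by the tool drive_tool, never from a script. Its argument "rows" is a list of rows, each a list of 7 numbers: the shift along the tool's x, y, z in cm, then the turn, a rotation vector about the tool's x, y, z in rad, then the gripper's target within -1 to 1 (shut at 1, half-way at 0, fully open at -1). A call has 1 to 5 rows; each row shifts and turns the pose as measured when the row begins, along the tool's axes as they then stand; what a row does not reach is not made up. A row lasts 1/10 s, in which the tool goes at most 50 mm and 8.59 degrees, less where a joint would pass 70% of its speed; a pose out of reach is approached as far as the arm can. A call with a gripper value outside its range is refused whole. The fingers move at their own pace and stop on an object; "squeeze" is the grip in N (left out, the last holds). Time passes only in rows, so rows that do not move let the fingers close. It gives the time, the measured TCP pose, the force and the opening at its end, in the units of the state.
- r.sense(): the state, without advancing time (a new reading comes with each control period).
- r.capture(name): name is "scene" or "top"; returns a dict with "image" (420x560x3 uint8, blue, green, red), "z_map" (420x560 float32, m along the optical axis (not along the pixel's ray), 0 where there is no reading), "intrinsics" (3x3 intrinsics, pixels), "position" and "rotation" of the camera in the world. Camera axes: x right, y up, looking along -z (the intrinsics and any distortion apply to the point x, -y, -z); pixel columns grow to the right and rows downward; lengths in m; the calibration is good to about 2 mm. A picture is of the moment at which its call begins.
- r.close_job(): hands the job in, once; it reports no verdict.
Trained networks look in the newest picture that a camera, given by its name, has taken for a name from the list of things; names that differ only in an ending like _2 or _b are one class to them, and where a whole thing is asked for, a point or a joint stands for the part that bears it (a point fixed in the world has none). Each returns a list of dicts, best first, with "p" (0 to 1); they miss things now and then, are a little off and sometimes report something else, mostly with a low value. They report only what shows in the picture. A call takes as long as a camera call. They do not tell look-alikes from the thing itself.
- r.look_for(name, camera): "position" ([x, y, z] in m, in world coordinates, good to about 4 mm: the middle of the surface that is visible of it).
- r.trace(name, camera): "region" (420x560 bool, what is visible of it).
- r.place_of(name, camera): "position" ([x, y, z] in m, in world coordinates, good to about 4 mm: a listed point, or the origin of a listed thing).
The state is a dict: "t": time; "joint_positions": joint angles; "qvel": joint speeds; "tau": joint torques, N m; "eef_pos": TCP position; "orientation": TCP orientation; "contact_force": force on the tool from outside, world axes, zero at the start; "ft_torque": the same for the moment, N m; "opening": opening from 0.0 (shut) to 1.0 (fully open).
Only numpy, scipy, OpenCV 4.12 (cv2) and the standard library are available. Lean on these libraries where they do the work, as an engineer would, in place of code of your own. Each camera call takes 0.05 s, during which the arm holds its last target. There are 200 camera calls.

### The job

Two look-alike sleeve sinkers lie in the catch tray. One at a time, slide each onto the gauge pin held in the vise as far as it will go, without forcing it, then draw it off and put it away before you try the other: a sleeve that goes fully home against the collar goes in the wooden tote, one that sticks part-way goes in the grey stoneware crock for remelting. Set them down inside rather than dropping them, and leave the cup, mould, stick and disc sinkers where they are.

Things in the scene. Friction and masses are not known exactly. Their poses are not given: they have to be found in the camera images.
- sleeve_a: One of two look-alike zinc sleeves: octagonal tube, 80 mm long, 38 mm across outer flats, bore 24 mm, 0.4 kg, ends alike. Origin at its very centre, 19 mm above what it lies on; x along the bore, level at first. One goes all the way onto the pin; the other has a hidden waist at mid-length and stops dead with the pin's nose about 37 mm inside. Which is which must be found by trying.
- sleeve_b: One of two look-alike zinc sleeves: octagonal tube, 80 mm long, 38 mm across outer flats, bore 24 mm, 0.4 kg, ends alike. Origin at its very centre, 19 mm above what it lies on; x along the bore, level at first. One goes all the way onto the pin; the other has a hidden waist at mid-length and stops dead with the pin's nose about 37 mm inside. Which is which must be found by trying.
- tray: Fixed dark steel catch tray, 150 x 270 mm (its x, y), rim 20 mm high, walls 4 mm, floor 4 mm thick. Origin at the centre of its underside, on the bench. The two sleeves lie in it side by side, about 110 mm apart.
- vise: Fixed blue bench vise, about 120 x 110 mm, jaws up to 144 mm high, clamping the shank of a level gauge pin. Origin on the bench straight below pin_root; x is the pin's axis, pointing from the pin's tip into the vise; z up. Screw and handle stick out to its +y side.
- pin_root (a point): Centre of the front face of the brass collar (44 mm diameter) at the root of the gauge pin, on the pin's axis, 120 mm above the bench. Axes as vise: x points along the pin into the vise. A sleeve that is fully home has its end against this face, its centre 40 mm in front of it (x = -0.040).
- pin_tip (a point): Free end of the level steel gauge pin, on its axis, 90 mm in front of pin_root. The pin is 20 mm in diameter and tapers to 12 mm over its last 9 mm. A sleeve that sticks stops with its centre about 93 mm in front of pin_root.
- tote: Fixed open pale wooden tote, 160 x 180 mm outside (its x, y), 75 mm high, walls 8 mm, for good sleeves. Origin at the centre of its underside.
- tote_in (a point): Centre of the tote's inner floor, 8 mm above the bench; axes as the tote.
- crock: Fixed round grey stoneware crock, 188 mm across the rim, 90 mm high, walls 9 mm (about 160 mm clear inside), for sleeves to be remelted. Origin at the centre of its underside.
- crock_in (a point): Centre of the crock's inner floor, 10 mm above the bench.
- cup: Bystander: loose copper pouring cup, 72 mm across, 75 mm high, handle to its +y side. Origin at the centre of its underside.
- mould: Bystander: loose aluminium two-part mould lying open, 118 x 120 x 28 mm. Origin at the centre of its underside.
- stick: Bystander: loose wooden sprue stick, 190 x 22 x 12 mm, along its x. Origin at the centre of its underside.
- disc_1: Bystander: loose dark flat disc sinker, 68 mm diameter, 14 mm thick. Origin at the centre of its underside.
- disc_2: Bystander: a second disc sinker, the same.
Things that resemble listed ones, but are neither listed nor needed, are in the scene too. There is more than one size of the tote; the job needs the larger. What is shaped like the sleeve_a but red is not meant.

How it is judged:
On the way, in this order (a step that is already met when the one before it is completed fails the run):
1. one sleeve has been tried on the pin as far as it goes: the good one home against the collar, or the tight one stopped part-way on the pin (((x of sleeve_a in the frame of pin_root between -0.045 and -0.03 m and y of sleeve_a in the frame of pin_root between -0.006 and 0.006 m and z of sleeve_a in the frame of pin_root between -0.006 and 0.006 m and angle between the x axis of sleeve_a and the x axis of pin_root, either way round below 0.15 rad) or (x of sleeve_b in the frame of pin_root between -0.1 and -0.03 m and y of sleeve_b in the frame of pin_root between -0.006 and 0.006 m and z of sleeve_b in the frame of pin_root between -0.006 and 0.006 m and angle between the x axis of sleeve_b and the x axis of pin_root, either way round below 0.15 rad))), for 0.2 s.
2. that sleeve lies released in its place: good in the tote, tight in the crock (((x of sleeve_a in the frame of tote_in between -0.072 and 0.072 m and y of sleeve_a in the frame of tote_in between -0.082 and 0.082 m and z of sleeve_a in the frame of tote_in below 0.055 m and linear speed of sleeve_a below 0.03 m/s and contact force between the fingers and sleeve_a below 0.05 N) or (horizontal distance between sleeve_b and crock_in below 0.075 m and z of sleeve_b in the frame of crock_in below 0.065 m and linear speed of sleeve_b below 0.03 m/s and contact force between the fingers and sleeve_b below 0.05 N))), for 0.2 s.
3. with the first put away, the other sleeve has been tried on the pin as far as it goes (((x of sleeve_a in the frame of tote_in between -0.072 and 0.072 m and y of sleeve_a in the frame of tote_in between -0.082 and 0.082 m and z of sleeve_a in the frame of tote_in below 0.055 m and linear speed of sleeve_a below 0.03 m/s and contact force between the fingers and sleeve_a below 0.05 N and x of sleeve_b in the frame of pin_root between -0.1 and -0.03 m and y of sleeve_b in the frame of pin_root between -0.006 and 0.006 m and z of sleeve_b in the frame of pin_root between -0.006 and 0.006 m and angle between the x axis of sleeve_b and the x axis of pin_root, either way round below 0.15 rad) or (horizontal distance between sleeve_b and crock_in below 0.075 m and z of sleeve_b in the frame of crock_in below 0.065 m and linear speed of sleeve_b below 0.03 m/s and contact force between the fingers and sleeve_b below 0.05 N and x of sleeve_a in the frame of pin_root between -0.045 and -0.03 m and y of sleeve_a in the frame of pin_root between -0.006 and 0.006 m and z of sleeve_a in the frame of pin_root between -0.006 and 0.006 m and angle between the x axis of sleeve_a and the x axis of pin_root, either way round below 0.15 rad))), for 0.2 s.
At the end, for the whole second after the job is handed in: The good sleeve lies in the tote (centre within 72 mm in x, 82 mm in y of its floor centre, under 55 mm up), the tight one in the crock (within 75 mm of its axis, under 65 mm up), released, at rest. Tried on the way: in line within 6 mm and 0.15 rad, 5 mm from home or 7 mm from sticking (x of sleeve_a in the frame of tote_in between -0.072 and 0.072 m and y of sleeve_a in the frame of tote_in between -0.082 and 0.082 m and z of sleeve_a in the frame of tote_in below 0.055 m and linear speed of each of sleeve_a, sleeve_b below 0.03 m/s and contact force between the fingers and sleeve_a below 0.05 N and horizontal distance between sleeve_b and crock_in below 0.075 m and z of sleeve_b in the frame of crock_in below 0.065 m and contact force between the fingers and sleeve_b below 0.05 N); the robot touches nothing.
It fails at once if a sleeve is forced onto the pin or rammed against the vise (over 60 N) (contact force between any of sleeve_a, sleeve_b and vise above 60 N).
It fails at once if a sleeve is dropped or thrown (moves faster than 1 m/s out of the fingers) ((contact force between the fingers and sleeve_a below 0.05 N and linear speed of sleeve_a above 1 m/s) or (contact force between the fingers and sleeve_b below 0.05 N and linear speed of sleeve_b above 1 m/s)).
It fails at once if a bystander (cup, mould, stick or disc sinker) is moved more than 30 mm (distance of any of cup, mould, stick, disc_1, disc_2 from where it was at the start of the episode above 0.03 m).
It also fails if it takes over 72 s, if anything falls off the work surface, if the arm or the gripper's body presses on something with over 40 N, if the wrist force passes 120 N, or if a joint passes its speed limit or range.

## Working session

There is one attempt and no reset: what is moved stays moved. The work goes in short steps, Python scripts to look and compute and a tool call to move; the robot and the scene stay as the last step left them, time stands still between calls to the robot, and variables do not carry over. Pictures are saved under pics/ and viewed, about 8 in all and at most 12, crops included, and the job is handed in when it is done.

Besides the shell and the picture viewer there is one more tool, called after "Call:" by a JSON object that holds its "api" and its "payload", one argument or row to a line. drive_tool: Moves the arm, as the interface text tells. Its arguments: {"type":"object","properties":{"rows":{"type":"array","items":{"type":"array","items":{"type":"number"}}},"squeeze":{"type":"number"}},"required":["rows"]}

```bash
mkdir -p pics; ls; cat > h.py <<'E'
from plant import r
import numpy as np, cv2
from scipy.spatial.transform import Rotation as R
def world(c,u,v,z=None):
    K=c["intrinsics"]; z=c["z_map"][v,u] if z is None else z
    p=np.array([(u-K[0,2])*z/K[0,0],-(v-K[1,2])*z/K[1,1],-z]) if np.isscalar(u) else np.stack([(u-K[0,2])*z/K[0,0],-(v-K[1,2])*z/K[1,1],-z],-1)
    return p@np.array(M(c)).T+c["position"]
def M(c):
    m=np.array(c["rotation"]); return m if m.shape==(3,3) else R.from_rotvec(m).as_matrix()
def pix(c,p):
    q=(np.array(p)-c["position"])@M(c); K=c["intrinsics"]
    return K[0,0]*q[0]/-q[2]+K[0,2], K[1,1]*-q[1]/-q[2]+K[1,2]
E
python3 - <<'E'
from h import *
np.set_printoptions(precision=3,suppress=True)
s=r.sense(); print({k:np.round(v,3) for k,v in s.items()})
for n in("scene","top"):
    c=r.capture(n); cv2.imwrite(f"pics/{n}0.png",c["image"]); print(n,c["position"],c["rotation"],c["intrinsics"])
    for k in("sleeve_a","tray","pin_root","pin_tip","vise","tote","crock","cup","mould","stick","disc_1"):
        print(k,[(np.round(d["position"],3).tolist(),round(d["p"],2),np.round(pix(c,d["position"])).tolist()) for d in r.place_of(k,n)][:4])
E
```

```text
pics
{'t': np.float64(0.0), 'joint_positions': array([ 1.166,  0.308,  1.508, -0.   ,  1.328, -0.073]), 'qvel': array([-0.   , -0.001, -0.   , -0.   , -0.   ,  0.   ]), 'tau': array([  0.002, -45.756, -25.192,  -0.   ,   0.013,  -0.   ]), 'eef_pos': array([0.186, 0.543, 0.21 ]), 'orientation': array([ 0.258,  1.556, -0.261]), 'contact_force': array([ 0.423,  0.099, -0.345]), 'ft_torque': array([-0.004,  0.037,  0.027]), 'opening': np.float64(0.999)}
scene [ 1.144 -0.301  1.182] [0.486 0.326 1.182] [[444.35    0.    285.38 ]
 [  0.    444.35  213.918]
 [  0.      0.      1.   ]]
sleeve_a [([0.489, 0.212, 0.019], 0.6, [361.0, 193.0]), ([0.669, 0.17, 0.013], 0.57, [375.0, 245.0]), ([0.484, 0.322, 0.022], 0.53, [392.0, 181.0])]
tray [([0.484, 0.269, -0.0], 0.86, [376.0, 190.0])]
pin_root [([0.636, 0.011, 0.124], 0.55, [324.0, 234.0])]
pin_tip [([0.554, 0.05, 0.12], 0.85, [325.0, 207.0]), ([0.494, 0.212, 0.016], 0.35, [362.0, 195.0])]
vise [([0.634, 0.013, 0.003], 0.94, [321.0, 253.0])]
tote [([0.524, -0.426, 0.002], 0.95, [166.0, 269.0]), ([0.315, -0.515, 0.001], 0.71, [123.0, 220.0])]
c
[... 725 characters left out ...]
, 228.0])]
tray [([0.486, 0.266, -0.0], 0.81, [188.0, 230.0])]
pin_root [([0.634, 0.012, 0.119], 0.76, [258.0, 179.0]), ([0.487, 0.324, 0.021], 0.26, [170.0, 229.0])]
pin_tip [([0.549, 0.048, 0.118], 0.58, [247.0, 204.0])]
vise [([0.628, 0.013, 0.003], 0.63, [260.0, 189.0])]
tote [([0.315, -0.518, -0.004], 0.98, [417.0, 276.0]), ([0.526, -0.425, 0.003], 0.58, [386.0, 215.0])]
crock [([0.502, -0.195, -0.002], 0.94, [320.0, 223.0])]
cup [([0.502, -0.192, -0.004], 0.56, [319.0, 223.0])]
mould [([0.699, -0.214, 0.0], 0.79, [323.0, 168.0])]
stick [([0.395, -0.016, 0.003], 0.72, [269.0, 255.0])]
disc_1 [([0.335, -0.296, -0.0], 0.83, [351.0, 271.0]), ([0.661, -0.417, -0.001], 0.53, [381.0, 178.0])]
```

```bash
python3 - <<'E'
import cv2
a=cv2.imread("pics/scene0.png");cv2.imwrite("pics/s1.png",cv2.resize(a[130:350,90:470],None,fx=2.1,fy=2.1,interpolation=2))
a=cv2.imread("pics/top0.png");cv2.imwrite("pics/t1.png",cv2.resize(a[130:310,130:450],None,fx=2.5,fy=2.5,interpolation=2))
E
```

```text
(no output)
```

View pics/s1.png

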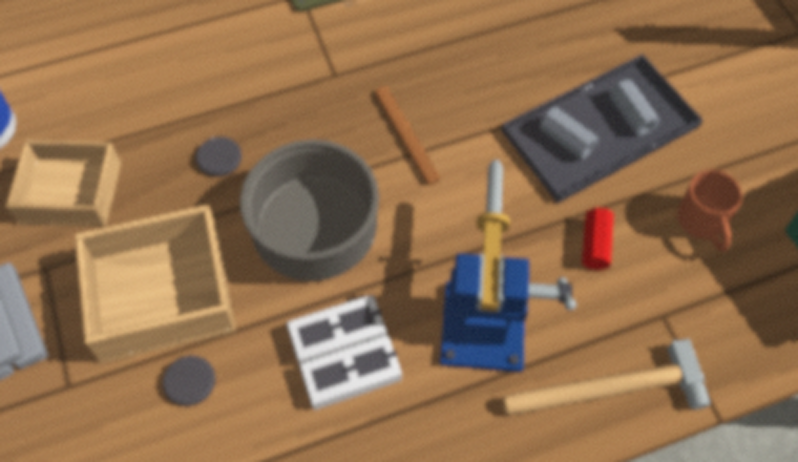

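View pics/t1.png

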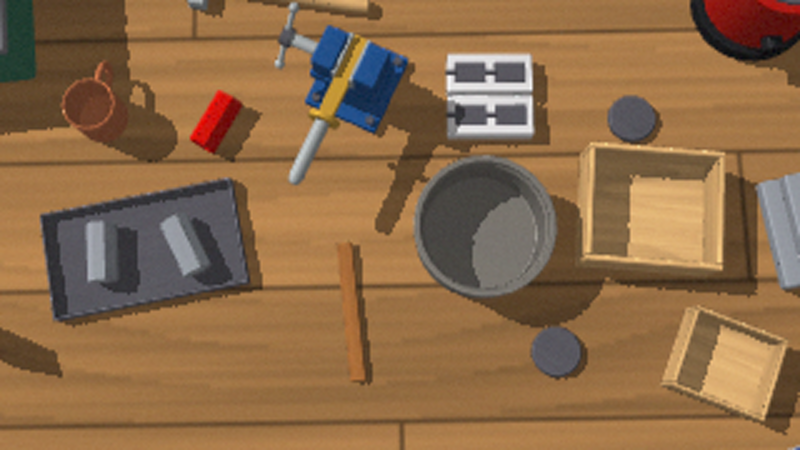

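The picture shows the two grey sleeves in the tray, at t1 px (95,252) and (185,245), full top image (168,231) and (204,228). They fit; the red tube at t1 (217,120) is not meant. There are two totes, t1 (652,208) and the smaller at (728,360). The larger one, at about (0.525,-0.426), is meant. The crock is at (485,226), and the pin points from the vise to the lower left, with its tip at (297,180). Next I measure the sleeves, pin, tote and crock from depth.

```bash
cat >> h.py <<'E'
def cloud(n):
    c=r.capture(n); v,u=np.mgrid[0:420,0:560]; P=world(c,u,v,c["z_map"]); P[c["z_map"]==0]=np.nan
    return c,P
def near(P,xy,rad,z0,z1):
    m=(np.hypot(P[...,0]-xy[0],P[...,1]-xy[1])<rad)&(P[...,2]>z0)&(P[...,2]<z1); return P[m],m
def go(p,yaw,grip=None):
    "tool-frame shift (cm) and turn to reach TCP p, tool down, jaw axis (tool y) at yaw (mod pi)"
    s=r.sense(); A=R.from_rotvec(s["orientation"]).as_matrix()
    best=None
    for k in(0,np.pi):
        y=np.array([np.cos(yaw+k),np.sin(yaw+k),0]);x=np.array([0,0,-1.]);B=np.stack([x,y,np.cross(x,y)],1)
        w=R.from_matrix(A.T@B).as_rotvec()
        if best is None or np.linalg.norm(w)<np.linalg.norm(best): best=w
    print("shift cm",np.round(100*A.T@(np.array(p)-s["eef_pos"]),2),"turn",np.round(best,3),"| tcp",np.round(s["eef_pos"],4),"t",round(float(s["t"]),2),"F",np.round(s["contact_force"],1),"open",round(float(s["opening"]),3),"q6",round(float(s["joint_positions"][5]),2))
E
python3 - <<'E'
from h import *
np.set_printoptions(precision=4,suppress=True)
for n in("scene","top"):
    c,P=cloud(n); print(n,M(c)[:,2])
    for nm,xy,rad,z0,z1 in(("A",(.487,.211),.055,.034,.06),("B",(.484,.325),.055,.034,.06),("pin",(.59,.032),.05,.122,.15),("tote",(.525,-.425),.15,.067,.085),("crock",(.5,-.196),.12,.08,.1)):
        Q,m=near(P,xy,rad,z0,z1)
        box=cv2.minAreaRect((Q[:,:2]*1000).astype(np.float32))
        cx=Q[:,:2].mean(0); U=np.linalg.svd(Q[:,:2]-cx)[2][0]
        print(nm,len(Q),"mean",Q.mean(0),"zmax",np.percentile(Q[:,2],[50,95]),"box",np.round(box[0],1),np.round(box[1],1),round(box[2],1),"pca yaw",round(float(np.arctan2(U[1],U[0])),3))
        if nm=="crock":
            A=np.c_[Q[:,:2],np.ones(len(Q))];s=np.linalg.lstsq(A,(Q[:,:2]**2).sum(1),rcond=None)[0];print(s[:2]/2)
    Q,m=near(P,(.65,0),.15,.13,.2); print("vise",np.round(Q[:,:2].mean(0),3))
E
```

```text
scene [ 0.4871 -0.1905  0.8523]
A 204 mean [0.4916 0.2061 0.0401] zmax [0.0404 0.0447] box [491.6 206.6] [79.7 36.6] 25.6 pca yaw 0.441
B 192 mean [0.484  0.3202 0.0398] zmax [0.0397 0.0445] box [481.3 319.6] [84.4 36.5] 5.3 pca yaw 0.076
pin 164 mean [0.5937 0.0325 0.1276] zmax [0.1276 0.1317] box [595.5  31.6] [21.8 88.7] 62.3 pca yaw -0.438
tote 773 mean [ 0.5304 -0.4254  0.073 ] zmax [0.0731 0.0775] box [ 528.8 -395.8] [239.3 164. ] 84.5 pca yaw -1.499
crock 720 mean [ 0.4997 -0.1966  0.0876] zmax [0.0882 0.092 ] box [ 500.7 -195.1] [184.9 188.6] 74.5 pca yaw -0.145
[ 0.5018 -0.1964]
vise [ 0.708 -0.018]
top [-0.1899 -0.0061  0.9818]
A 211 mean [0.4902 0.2055 0.0396] zmax [0.0397 0.0456] box [490.7 205.9] [81.7 36.3] 23.6 pca yaw -2.661
B 206 mean [0.4829 0.3184 0.0401] zmax [0.0403 0.0448] box [483.1 319.5] [80.2 32.3] 2.4 pca yaw -3.08
pin 162 mean [0.5953 0.0288 0.1283] zmax [0.1282 0.1331] box [594.5  29.7] [19.7 89.8] 64.2 pca yaw 2.705
tote 561 mean [ 0.5231 -0.4224  0.0747] zmax [0.0747 0.0797] box [ 527.8 -397. ] [242.6 161. ] 84.7 pca yaw -1.546
crock 587 mean [ 0.5017 -0.2006  0.0884] zmax [0.089  0.0938] box [ 499.5 -198.4] [185.9 184.9] 51.5 pca yaw -1.815
[ 0.4994 -0.1983]
vise [ 0.701 -0.018]
```

Grasping A first (centre about (0.491,0.206), yaw about 0.46).

```bash
python3 - <<'E'
from h import *
s=r.sense();print(R.from_rotvec(s["orientation"]).as_matrix().round(3))
go((.491,.206,.10),.46+np.pi/2)
E
```

```text
[[ 0.     0.325  0.946]
 [ 0.     0.946 -0.325]
 [-1.     0.     0.   ]]
shift cm [ 11.11 -22.07  39.74] turn [-0.791  0.     0.   ] | tcp [0.1868 0.5438 0.2111] t 1.3 F [-0.5 -0.7  0.1] open 0.994 q6 -0.07
```

Call:
{"api": "drive_tool", "payload": {
  "rows": [
    [0,-2.2,4.0,0,0,0,-1],
    [0,-2.2,4.0,0,0,0,-1],
    [0,-2.2,4.0,0,0,0,-1],
    [0,-2.2,4.0,0,0,0,-1],
    [0,-2.2,4.0,0,0,0,-1]
  ],
  "squeeze": 60
}}

```text
t: 1.8
eef_pos: [0.3419, 0.3764, 0.2107]
orientation: [0.254, 1.556, -0.246]
contact_force: [1.4, -0.2, 0.7]
opening: 1.001
```

Call:
{"api": "drive_tool", "payload": {
  "rows": [
    [0,-2.2,4.0,0,0,0,-1],
    [0,-2.2,4.0,0,0,0,-1],
    [0,-2.2,4.0,0,0,0,-1],
    [0,-2.2,4.0,0,0,0,-1],
    [0,-2.2,4.0,0,0,0,-1]
  ]
}}

```text
t: 2.3
eef_pos: [0.503, 0.2019, 0.2113]
orientation: [0.255, 1.554, -0.244]
contact_force: [-0.1, 0.7, 0.5]
opening: 0.996
```

Call:
{"api": "drive_tool", "payload": {
  "rows": [
    [1,0,0,-0.14,0,0,-1],
    [1,0,0,-0.14,0,0,-1],
    [1,0,0,-0.14,0,0,-1],
    [1,0,0,-0.14,0,0,-1],
    [1,0,0,-0.14,0,0,-1]
  ]
}}

```text
t: 2.8
eef_pos: [0.5122, 0.1953, 0.1617]
orientation: [-0.307, 1.535, 0.313]
contact_force: [0.5, 0.0, 0.2]
opening: 0.999
```

```bash
python3 - <<'E'
from h import *
go((.491,.206,.013),.46+np.pi/2)
E
```

```text
shift cm [14.85  1.79 -1.75] turn [-0.064  0.014 -0.001] | tcp [0.5122 0.1953 0.1617] t 2.8 F [0.5 0.  0.2] open 0.999 q6 -1.68
```

Call:
{"api": "drive_tool", "payload": {
  "rows": [
    [1,0.9,-0.9,-0.064,0.014,0,-1],
    [3,0.9,-0.9,0,0,0,-1],
    [3,0,0,0,0,0,-1],
    [1,0,0,0,0,0,-1],
    [0,0,0,0,0,0,-1]
  ]
}}

```text
t: 3.3
eef_pos: [0.4891, 0.2044, 0.0794]
orientation: [-0.364, 1.539, 0.366]
contact_force: [-0.5, -0.1, 0.2]
opening: 0.998
```

```bash
python3 - <<'E'
from h import *
go((.491,.206,.013),.46+np.pi/2)
E
```

```text
shift cm [6.64 0.05 0.24] turn [ 0.005  0.001 -0.001] | tcp [0.4891 0.2044 0.0794] t 3.3 F [-0.5 -0.1  0.2] open 0.998 q6 -1.72
```

Call:
{"api": "drive_tool", "payload": {
  "rows": [
    [2.2,0,0.24,0,0,0,-1],
    [2.2,0,0,0,0,0,-1],
    [1.8,0,0,0,0,0,-1],
    [0,0,0,0,0,0,-1]
  ]
}}

```text
t: 3.7
eef_pos: [0.4976, 0.2072, 0.0209]
orientation: [-0.363, 1.528, 0.365]
contact_force: [-1.2, 0.9, -0.8]
opening: 1.002
```

Call:
{"api": "drive_tool", "payload": {
  "rows": [
    [0,0,0,0,0,0,1],
    [0,0,0,0,0,0,1],
    [0,0,0,0,0,0,1],
    [0,0,0,0,0,0,1],
    [0,0,0,0,0,0,1]
  ]
}}

```text
t: 4.2
eef_pos: [0.5022, 0.2085, 0.0264]
orientation: [-0.361, 1.519, 0.365]
contact_force: [0.2, 0.4, 0.4]
opening: 0.144
```

```bash
python3 - <<'E'
from h import *
go((.491,.206,.013),.46+np.pi/2)
E
```

```text
shift cm [ 1.31  0.28 -1.15] turn [0.004 0.021 0.002] | tcp [0.5022 0.2085 0.0264] t 4.2 F [0.2 0.4 0.4] open 0.144 q6 -1.72
```

```bash
python3 - <<'E'
from h import *
c=r.capture("scene");i=c["image"]
cv2.imwrite("pics/s2.png",cv2.resize(i[110:250,270:470],None,fx=4,fy=4,interpolation=2))
go((.491,.206,.013),.46+np.pi/2)
E
```

```text
shift cm [ 1.31  0.28 -1.14] turn [0.004 0.021 0.002] | tcp [0.5022 0.2085 0.0263] t 4.25 F [ 0.1 -0.3 -0.1] open 0.05 q6 -1.72
```

View pics/s2.png

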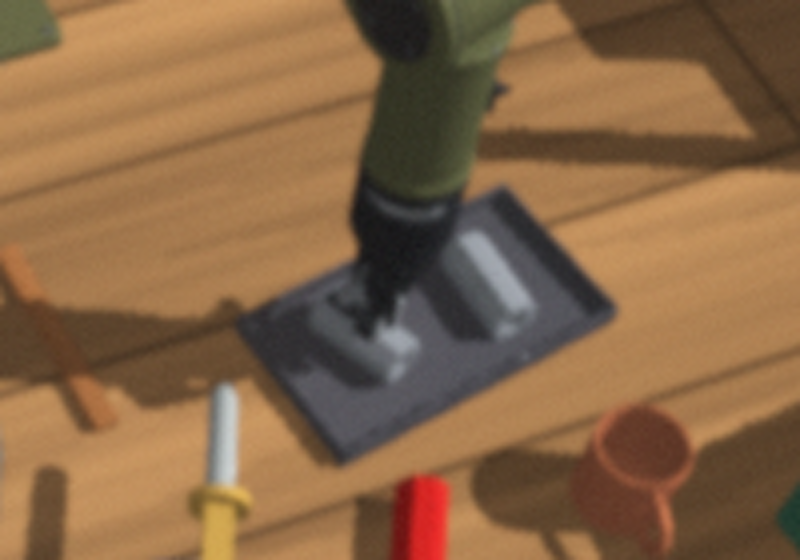

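The view shows the fingers shut on top of sleeve A at crop px (370,320): too high, because the open pads stand farther back. I'll raise, open, remeasure A and grasp lower.

Call:
{"api": "drive_tool", "payload": {
  "rows": [
    [-3,0,0,0,0,0,1],
    [-4,0,0,0,0,0,-1],
    [-3,0,0,0,0,0,-1],
    [-3,2,-4,0,0.02,0,-1],
    [0,2,-4,0,0,0,-1]
  ]
}}

```text
t: 4.75
eef_pos: [0.4186, 0.2084, 0.1575]
orientation: [-0.363, 1.536, 0.36]
contact_force: [-0.2, 0.9, -0.4]
opening: 0.679
```

Call:
{"api": "drive_tool", "payload": {
  "rows": [
    [0,0,-3,0,0,0,-1],
    [0,0,0,0,0,0,-1]
  ]
}}

```text
t: 4.95
eef_pos: [0.3848, 0.1941, 0.1584]
orientation: [-0.364, 1.538, 0.362]
contact_force: [0.7, 0.0, 0.2]
opening: 0.991
```

```bash
python3 - <<'E'
from h import *
for n in("scene","top"):
    c,P=cloud(n)
    for xy in((.491,.206),(.483,.3195)):
        Q,m=near(P,xy,.055,.030,.05)
        box=cv2.minAreaRect((Q[:,:2]*1000).astype(np.float32)); cx=Q[:,:2].mean(0); U=np.linalg.svd(Q[:,:2]-cx)[2][0]
        print(n,len(Q),Q.mean(0).round(4),np.round(box[0],1),np.round(box[1],1),round(box[2],1),"yaw",round(float(np.arctan2(U[1],U[0])),3))
go((.491,.206,.06),.46+np.pi/2)
E
```

```text
scene 255 [0.4927 0.2048 0.0383] [491.  207.8] [79.7 39.2] 25.6 yaw 0.46
scene 236 [0.4833 0.3192 0.0385] [481.6 322.1] [83.2 38.1] 4.2 yaw 0.078
top 240 [0.4914 0.2052 0.0386] [491.2 206.1] [80.3 38.3] 24.5 yaw -2.682
top 0 [nan nan nan] [0. 0.] [0. 0.] 0.0 yaw 0.0
shift cm [ 9.94 -3.6   9.51] turn [0.003 0.006 0.002] | tcp [0.3892 0.1957 0.1587] t 5.05 F [0.9 0.2 0.6] open 0.995 q6 -1.66<stdin>:6: RuntimeWarning: Mean of empty slice.
  ret = um.true_divide(
<stdin>:7: RuntimeWarning: Mean of empty slice.
```

Call:
{"api": "drive_tool", "payload": {
  "rows": [
    [3,-1.2,3.1,0,0,0,-1],
    [3,-1.2,3.1,0,0,0,-1],
    [3,-1.2,3.1,0,0,0,-1],
    [0,0,0,0,0,0,-1],
    [0,0,0,0,0,0,-1]
  ]
}}

```text
t: 5.55
eef_pos: [0.5024, 0.2083, 0.0664]
orientation: [-0.361, 1.523, 0.362]
contact_force: [-0.8, 0.0, 1.0]
opening: 0.997
```

```bash
python3 - <<'E'
from h import *
go((.491,.206,.004),.45+np.pi/2)
E
```

```text
shift cm [ 6.22  0.32 -1.22] turn [0.012 0.017 0.003] | tcp [0.5024 0.2083 0.0664] t 5.55 F [-0.8  0.   1. ] open 0.997 q6 -1.72
```

Call:
{"api": "drive_tool", "payload": {
  "rows": [
    [1.6,0.3,-1.2,0.012,0.017,0,-1],
    [1.6,0,0,0,0,0,-1],
    [1.0,0,0,0,0,0,-1],
    [0.4,0,0,0,0,0,-1],
    [0,0,0,0,0,0,-1]
  ]
}}

```text
t: 6.05
eef_pos: [0.487, 0.2053, 0.019]
orientation: [-0.354, 1.544, 0.349]
contact_force: [-0.5, -0.1, 0.8]
opening: 1.003
```

```bash
python3 - <<'E'
from h import *
go((.491,.206,.004),.45+np.pi/2)
E
```

```text
shift cm [ 1.5  -0.1   0.39] turn [-0.002 -0.002  0.003] | tcp [0.487  0.2053 0.019 ] t 6.05 F [-0.5 -0.1  0.8] open 1.003 q6 -1.69
```

Call:
{"api": "drive_tool", "payload": {
  "rows": [
    [0.7,0,0.3,0,0,0,-0.6],
    [0.5,0,0,0,0,0,-0.4],
    [0.2,0,0,0,0,0,-0.2],
    [0.1,0,0,0,0,0,0],
    [0,0,0,0,0,0,0]
  ]
}}

```text
t: 6.55
eef_pos: [0.4907, 0.2072, 0.0046]
orientation: [-0.354, 1.54, 0.349]
contact_force: [1.1, -0.2, 0.1]
opening: 0.498
```

```bash
python3 - <<'E'
from h import *
go((.491,.206,.004),.45+np.pi/2)
E
```

```text
shift cm [ 0.06 -0.12 -0.03] turn [-0.002  0.001  0.003] | tcp [0.4907 0.2072 0.0046] t 6.55 F [ 1.1 -0.2  0.1] open 0.498 q6 -1.69
```

Call:
{"api": "drive_tool", "payload": {
  "rows": [
    [0,0,0,0,0,0,1],
    [0,0,0,0,0,0,1],
    [0,0,0,0,0,0,1],
    [0,0,0,0,0,0,1]
  ],
  "squeeze": 70
}}

```text
t: 6.95
eef_pos: [0.4906, 0.2073, 0.0053]
orientation: [-0.353, 1.54, 0.349]
contact_force: [-0.5, 0.1, 0.4]
opening: 0.418
```

Call:
{"api": "drive_tool", "payload": {
  "rows": [
    [-2,0,0,0,0,0,1],
    [-3,0,0,0,0,0,1],
    [-4,0,0,0,0,0,1],
    [-3,0,0,0,0,0,1],
    [-1,0,0,0,0,0,1]
  ]
}}

```text
t: 7.45
eef_pos: [0.4863, 0.2059, 0.1345]
orientation: [-0.355, 1.553, 0.348]
contact_force: [0.5, -0.1, -3.0]
opening: 0.417
```

```bash
python3 - <<'E'
from h import *
u=np.array([np.cos(-.425),np.sin(-.425)]); p=np.array([.5945,.0305])-.045*u-.065*u
print(p); go((*p,.108),-.425+np.pi/2)
E
```

```text
[0.49428574 0.07585529]
shift cm [  2.73 -12.06  -4.88] turn [ 0.873 -0.01   0.007] | tcp [0.4863 0.2059 0.1345] t 7.45 F [ 0.5 -0.1 -3. ] open 0.417 q6 -1.69
```

Call:
{"api": "drive_tool", "payload": {
  "rows": [
    [0,-3,-1.2,0,0,0,1],
    [0,-3,-1.2,0,0,0,1],
    [0,-3,-1.2,0,0,0,1],
    [0,-2,-0.8,0,0,0,1],
    [0,0,0,0.12,0,0,1]
  ]
}}

```text
t: 7.95
eef_pos: [0.4934, 0.0848, 0.1326]
orientation: [-0.263, 1.567, 0.256]
contact_force: [-1.2, 0.6, -4.4]
opening: 0.411
```

Call:
{"api": "drive_tool", "payload": {
  "rows": [
    [0,0,0,0.14,0,0,1],
    [0,0,0,0.14,0,0,1],
    [0,0,0,0.14,0,0,1],
    [0,0,0,0.14,0,0,1],
    [0,0,0,0.1,0,0,1]
  ]
}}

```text
t: 8.45
eef_pos: [0.4879, 0.082, 0.1252]
orientation: [0.276, 1.574, -0.295]
contact_force: [-0.5, 0.9, -2.9]
opening: 0.415
```

Call:
{"api": "drive_tool", "payload": {
  "rows": [
    [0,0,0,0,0,0,1]
  ]
}}

```text
t: 8.55
eef_pos: [0.4868, 0.0818, 0.1239]
orientation: [0.276, 1.576, -0.296]
contact_force: [-0.9, -0.1, -2.8]
opening: 0.413
```

```bash
python3 - <<'E'
from h import *
go((.4943,.0759,.102),-.425+np.pi/2)
E
```

```text
shift cm [ 2.17 -0.25  0.96] turn [ 0.062 -0.021  0.017] | tcp [0.4868 0.0818 0.1239] t 8.55 F [-0.9 -0.1 -2.8] open 0.413 q6 -1.12
```

Call:
{"api": "drive_tool", "payload": {
  "rows": [
    [0.8,-0.2,0,0.06,-0.02,0.017,1],
    [0.8,0,0,0,0,0,1],
    [0.3,0,0,0,0,0,1],
    [0,0,0,0,0,0,1]
  ]
}}

```text
t: 8.95
eef_pos: [0.484, 0.0797, 0.1013]
orientation: [0.325, 1.552, -0.327]
contact_force: [-0.2, 0.1, -2.9]
opening: 0.411
```

```bash
cat > al.py <<'E'
from h import *
go((.4943,.0759,.102),-.425+np.pi/2)
s=r.sense();T=s["eef_pos"];c,P=cloud("scene");c2,P2=cloud("top")
for n,P in(("scene",P),("top",P2)):
    pq=near(P,(.585,.035),.033,.122,.15)[0]; u=np.linalg.svd(pq[:,:2]-pq[:,:2].mean(0))[2][0]; u*=np.sign(u[0])
    print(n,"pin",len(pq),pq.mean(0).round(4),"yaw",round(float(np.arctan2(u[1],u[0])),3),"z99",np.percentile(pq[:,2],[50,90,98]).round(4))
    ax=np.array([np.cos(-.425),np.sin(-.425)]); d=P[...,:2]-T[:2]; a=d@ax; b=d@np.array([-ax[1],ax[0]])
    m=(abs(b)<.022)&(a>.014)&(a<.043)&(P[...,2]>T[2]+.018)&(P[...,2]<.16); q=P[m]
    if len(q): print("  sleeve front",len(q),"lat mean",round(float(b[m].mean()),4),"lat range",np.percentile(b[m],[3,97]).round(4),"fwd max",np.percentile(a[m],98).round(4),"z",np.percentile(q[:,2],[50,90,98]).round(4))
cv2.imwrite("pics/al%.2f.png"%s["t"],np.hstack([cv2.resize(c["image"][150:270,265:385],None,fx=3.3,fy=3.3,interpolation=2),cv2.resize(c2["image"][150:270,200:320],None,fx=3.3,fy=3.3,interpolation=2)]))
E
python3 al.py; ls pics
```

```text
shift cm [-0.08  0.07  1.09] turn [ 0.01  -0.006  0.003] | tcp [0.484  0.0797 0.1013] t 8.95 F [-0.2  0.1 -2.9] open 0.411 q6 -1.08
scene pin 126 [0.5863 0.0364 0.1276] yaw -0.449 z99 [0.1277 0.1305 0.1315]
  sleeve front 118 lat mean 0.0002 lat range [-0.0168  0.0173] fwd max 0.041 z [0.1342 0.1382 0.141 ]
top pin 107 [0.5859 0.0332 0.1278] yaw -0.424 z99 [0.1276 0.1316 0.1326]
  sleeve front 6 lat mean -0.0197 lat range [-0.021  -0.0178] fwd max 0.0405 z [0.127  0.1316 0.1326]
al8.95.png
s1.png
s2.png
scene0.png
t1.png
top0.png
```

View pics/al8.95.png

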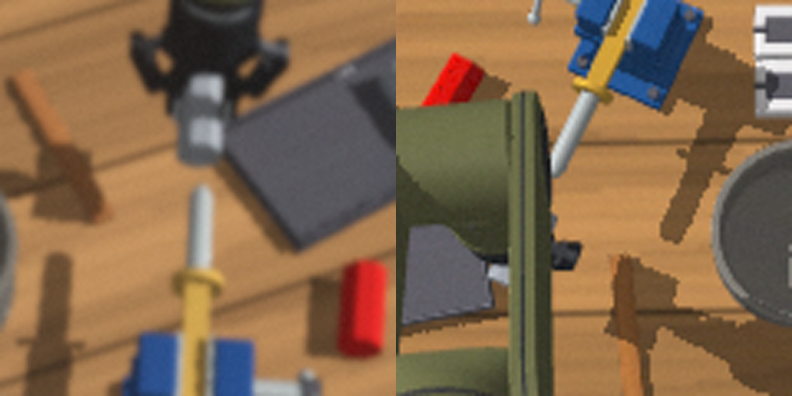

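The picture shows the sleeve at left-panel px (202,115) in the fingers, with the pin axis from (198,270) to (203,190). The sleeve sits about 2–3 mm too far left, so I shift +y about 2 mm, creep up and check again.

Call:
{"api": "drive_tool", "payload": {
  "rows": [
    [-0.05,0.2,0.8,0.015,0,0,1],
    [0,0,0.8,0,0,0,1],
    [0,0,0.3,0,0,0,1],
    [0,0,0,0,0,0,1]
  ]
}}

```text
t: 9.45
eef_pos: [0.5069, 0.0735, 0.1035]
orientation: [0.338, 1.545, -0.338]
contact_force: [-0.9, -0.1, -3.2]
opening: 0.416
```

```bash
python3 al.py
```

```text
shift cm [ 0.15 -0.31 -1.25] turn [-0.006 -0.001  0.001] | tcp [0.5069 0.0735 0.1035] t 9.45 F [-0.9 -0.1 -3.2] open 0.416 q6 -1.08
scene pin 127 [0.5879 0.0354 0.1274] yaw -0.453 z99 [0.1277 0.1303 0.1321]
  sleeve front 118 lat mean -0.0003 lat range [-0.0175  0.0165] fwd max 0.0407 z [0.1363 0.1407 0.1424]
top pin 80 [0.5917 0.0293 0.1278] yaw -0.323 z99 [0.1279 0.1314 0.1332]
  sleeve front 6 lat mean -0.0201 lat range [-0.0215 -0.018 ] fwd max 0.0401 z [0.1282 0.1296 0.1298]
```

Call:
{"api": "drive_tool", "payload": {
  "rows": [
    [0.13,-0.03,0.4,0.01,0,0,1],
    [0,0,0.4,0,0,0,1],
    [0,0,0.4,0,0,0,1],
    [0,0,0.3,0,0,0,1]
  ]
}}

```text
t: 9.95
eef_pos: [0.5193, 0.0666, 0.1018]
orientation: [0.345, 1.546, -0.347]
contact_force: [0.0, -0.8, -3.1]
opening: 0.415
```

```bash
python3 al.py
```

```text
shift cm [-0.01 -0.23 -2.66] turn [-0.016 -0.003  0.001] | tcp [0.5193 0.0666 0.1018] t 9.95 F [ 0.  -0.8 -3.1] open 0.415 q6 -1.08
scene pin 132 [0.5867 0.036  0.1279] yaw -0.449 z99 [0.1278 0.1311 0.1352]
  sleeve front 135 lat mean -0.0009 lat range [-0.0187  0.0182] fwd max 0.0415 z [0.1339 0.1392 0.1421]
top pin 42 [0.5976 0.0241 0.1283] yaw -0.224 z99 [0.128  0.132  0.1365]
  sleeve front 3 lat mean -0.0209 lat range [-0.0219 -0.0199] fwd max 0.0403 z [0.1263 0.128  0.1283]
```

Call:
{"api": "drive_tool", "payload": {
  "rows": [
    [0,0,0.4,0,0,0,1],
    [0,0,0.4,0,0,0,1],
    [0,0,0.3,0,0,0,1]
  ]
}}

```text
t: 10.35
eef_pos: [0.5296, 0.0617, 0.1017]
orientation: [0.345, 1.546, -0.347]
contact_force: [0.1, 0.5, -3.2]
opening: 0.416
```

```bash
python3 al.py
```

```text
shift cm [-0.02 -0.22 -3.8 ] turn [-0.016 -0.003  0.002] | tcp [0.5296 0.0617 0.1017] t 10.35 F [ 0.1  0.5 -3.2] open 0.416 q6 -1.09
scene pin 170 [0.5817 0.0375 0.1293] yaw -0.402 z99 [0.1283 0.1362 0.1393]
  sleeve front 137 lat mean 0.0 lat range [-0.018   0.0185] fwd max 0.0407 z [0.1338 0.1387 0.1413]
top pin 19 [0.5985 0.0205 0.1279] yaw -0.128 z99 [0.1281 0.1314 0.1331]
  sleeve front 2 lat mean -0.0219 lat range [-0.0219 -0.0218] fwd max 0.04 z [0.1265 0.1302 0.1309]
```

Call:
{"api": "drive_tool", "payload": {
  "rows": [
    [0,0,0.4,0,0,0,1],
    [0,0,0.4,0,0,0,1],
    [0,0,0.3,0,0,0,1]
  ]
}}

```text
t: 10.75
eef_pos: [0.54, 0.0567, 0.1016]
orientation: [0.345, 1.547, -0.347]
contact_force: [-0.4, -0.8, -2.4]
opening: 0.409
```

Call:
{"api": "drive_tool", "payload": {
  "rows": [
    [0,0,0.2,0,0,0,1],
    [0,0,0.2,0,0,0,1]
  ]
}}

```text
t: 10.95
eef_pos: [0.5442, 0.0548, 0.1015]
orientation: [0.346, 1.547, -0.347]
contact_force: [0.6, -0.3, -3.0]
opening: 0.416
```

Call:
{"api": "drive_tool", "payload": {
  "rows": [
    [0,0,0.15,0,0,0,1],
    [0,0,0.15,0,0,0,1]
  ]
}}

```text
t: 11.15
eef_pos: [0.5473, 0.0533, 0.1015]
orientation: [0.346, 1.547, -0.347]
contact_force: [-0.7, 0.7, -2.9]
opening: 0.415
```

Call:
{"api": "drive_tool", "payload": {
  "rows": [
    [0,0,0.15,0,0,0,1],
    [0,0,0.15,0,0,0,1]
  ]
}}

```text
t: 11.35
eef_pos: [0.55, 0.052, 0.1015]
orientation: [0.346, 1.547, -0.347]
contact_force: [0.7, 0.6, -2.5]
opening: 0.415
```

Call:
{"api": "drive_tool", "payload": {
  "rows": [
    [0,0,0.15,0,0,0,1],
    [0,0,0.1,0,0,0,1]
  ]
}}

```text
t: 11.55
eef_pos: [0.5525, 0.0508, 0.1014]
orientation: [0.346, 1.547, -0.347]
contact_force: [-0.2, 0.0, -2.9]
opening: 0.415
```

Call:
{"api": "drive_tool", "payload": {
  "rows": [
    [0,0,0.2,0,0,0,1],
    [0,0,0.2,0,0,0,1]
  ]
}}

```text
t: 11.75
eef_pos: [0.5561, 0.049, 0.1014]
orientation: [0.345, 1.547, -0.347]
contact_force: [0.2, 0.0, -3.1]
opening: 0.416
```

Call:
{"api": "drive_tool", "payload": {
  "rows": [
    [0,0,0.25,0,0,0,1],
    [0,0,0.25,0,0,0,1]
  ]
}}

```text
t: 11.95
eef_pos: [0.561, 0.0468, 0.1014]
orientation: [0.345, 1.547, -0.347]
contact_force: [0.4, 0.7, -3.0]
opening: 0.412
```

```bash
python3 al.py
```

```text
shift cm [-0.03 -0.21 -7.28] turn [-0.016 -0.004  0.002] | tcp [0.561  0.0468 0.1014] t 11.95 F [ 0.4  0.7 -3. ] open 0.412 q6 -1.12
scene pin 265 [0.582  0.0364 0.1337] yaw -0.4 z99 [0.1342 0.1397 0.1463]
  sleeve front 141 lat mean -0.001 lat range [-0.0189  0.0167] fwd max 0.0418 z [0.133  0.1381 0.1402]al.py:5: RuntimeWarning: Mean of empty slice.
  pq=near(P,(.585,.035),.033,.122,.15)[0]; u=np.linalg.svd(pq[:,:2]-pq[:,:2].mean(0))[2][0]; u*=np.sign(u[0])
  ret = um.true_divide(
al.py:6: RuntimeWarning: Mean of empty slice.
  print(n,"pin",len(pq),pq.mean(0).round(4),"yaw",round(float(np.arctan2(u[1],u[0])),3),"z99",np.percentile(pq[:,2],[50,90,98]).round(4))
Traceback (most recent call last):
  File "al.py", line 6, in <module>
    print(n,"pin",len(pq),pq.mean(0).round(4),"yaw",round(float(np.arctan2(u[1],u[0])),3),"z99",np.percentile(pq[:,2],[50,90,98]).round(4))
                                                                                                ~~~~~~~~~~~~~^^^^^^^^^^^^^^^^^^^^
IndexError: index -1 is out of bounds for axis 0 with size 0
```

It passed the waist depth, so this is the good sleeve; going on to home.

Call:
{"api": "drive_tool", "payload": {
  "rows": [
    [0,0,0.5,0,0,0,1],
    [0,0,0.5,0,0,0,1],
    [0,0,0.5,0,0,0,1],
    [0,0,0.5,0,0,0,1]
  ]
}}

```text
t: 12.45
eef_pos: [0.5802, 0.0376, 0.1013]
orientation: [0.345, 1.547, -0.347]
contact_force: [-0.0, 0.5, -2.8]
opening: 0.417
```

Call:
{"api": "drive_tool", "payload": {
  "rows": [
    [0,0,0.4,0,0,0,1],
    [0,0,0.3,0,0,0,1]
  ]
}}

```text
t: 12.65
eef_pos: [0.5878, 0.0341, 0.1012]
orientation: [0.345, 1.547, -0.347]
contact_force: [-0.6, 0.3, -3.6]
opening: 0.416
```

Call:
{"api": "drive_tool", "payload": {
  "rows": [
    [0,0,0.2,0,0,0,1],
    [0,0,0.2,0,0,0,1]
  ]
}}

```text
t: 12.85
eef_pos: [0.5919, 0.0321, 0.101]
orientation: [0.346, 1.547, -0.347]
contact_force: [-0.1, 0.3, -3.8]
opening: 0.41
```

Call:
{"api": "drive_tool", "payload": {
  "rows": [
    [0,0,0.15,0,0,0,1]
  ]
}}

```text
t: 12.95
eef_pos: [0.5934, 0.0314, 0.101]
orientation: [0.346, 1.547, -0.347]
contact_force: [0.1, 0.6, -3.0]
opening: 0.415
```

Call:
{"api": "drive_tool", "payload": {
  "rows": [
    [0,0,0.15,0,0,0,1],
    [0,0,0.15,0,0,0,1]
  ]
}}

```text
t: 13.15
eef_pos: [0.596, 0.0302, 0.1009]
orientation: [0.346, 1.547, -0.347]
contact_force: [0.2, -0.6, -2.7]
opening: 0.415
```

Call:
{"api": "drive_tool", "payload": {
  "rows": [
    [0,0,0.12,0,0,0,1]
  ]
}}

```text
t: 13.25
eef_pos: [0.5972, 0.0297, 0.101]
orientation: [0.346, 1.547, -0.347]
contact_force: [-0.0, -0.5, -3.1]
opening: 0.412
```

Call:
{"api": "drive_tool", "payload": {
  "rows": [
    [0,0,0.1,0,0,0,1]
  ]
}}

```text
t: 13.35
eef_pos: [0.5981, 0.0292, 0.101]
orientation: [0.346, 1.547, -0.347]
contact_force: [0.2, 0.0, -2.7]
opening: 0.415
```

Call:
{"api": "drive_tool", "payload": {
  "rows": [
    [0,0,0.1,0,0,0,1]
  ]
}}

```text
t: 13.45
eef_pos: [0.5981, 0.0292, 0.1008]
orientation: [0.346, 1.55, -0.347]
contact_force: [-3.0, 2.3, -1.0]
opening: 0.411
```

Call:
{"api": "drive_tool", "payload": {
  "rows": [
    [0,0,0.1,0,0,0,1]
  ]
}}

```text
t: 13.55
eef_pos: [0.5981, 0.0293, 0.1008]
orientation: [0.347, 1.551, -0.347]
contact_force: [-2.2, 2.2, 0.4]
opening: 0.413
```

Call:
{"api": "drive_tool", "payload": {
  "rows": [
    [0,0,0.1,0,0,0,1]
  ]
}}

```text
t: 13.65
eef_pos: [0.598, 0.0293, 0.1008]
orientation: [0.347, 1.553, -0.347]
contact_force: [-3.9, 2.2, -1.0]
opening: 0.417
```

Home: it stopped against the collar at about 4 N. Drawing it off.

Call:
{"api": "drive_tool", "payload": {
  "rows": [
    [0,0,-0.6,0,0,0,1],
    [0,0,-1,0,0,0,1],
    [0,0,-1.2,0,0,0,1],
    [0,0,-1.2,0,0,0,1]
  ]
}}

```text
t: 14.05
eef_pos: [0.5628, 0.046, 0.1012]
orientation: [0.347, 1.548, -0.347]
contact_force: [0.3, 0.1, -2.8]
opening: 0.407
```

Call:
{"api": "drive_tool", "payload": {
  "rows": [
    [0,0,-1.5,0,0,0,1],
    [0,0,-1.5,0,0,0,1],
    [0,0,-1.5,0,0,0,1],
    [0,0,-1.5,0,0,0,1],
    [0,0,-1.0,0,0,0,1]
  ]
}}

```text
t: 14.55
eef_pos: [0.4921, 0.0786, 0.1018]
orientation: [0.346, 1.548, -0.347]
contact_force: [0.6, -0.3, -2.6]
opening: 0.412
```

```bash
python3 - <<'E'
from h import *
go((.526,-.425,.18),np.pi/2)
E
```

```text
shift cm [ -7.87 -44.11  24.54] turn [-0.441 -0.005  0.001] | tcp [0.4921 0.0786 0.1018] t 14.55 F [ 0.6 -0.3 -2.6] open 0.412 q6 -1.06
```

Call:
{"api": "drive_tool", "payload": {
  "rows": [
    [-2,0,-0.5,0,0,0,1],
    [-3,0,0,0,0,0,1],
    [-3,0,0,0,0,0,1],
    [0,-2,1,0,0,0,1],
    [0,-4,2.2,0,0,0,1]
  ]
}}

```text
t: 15.05
eef_pos: [0.486, 0.018, 0.1843]
orientation: [0.34, 1.552, -0.339]
contact_force: [0.5, 0.1, -3.5]
opening: 0.414
```

Call:
{"api": "drive_tool", "payload": {
  "rows": [
    [0,-4.3,2.4,0,0,0,1],
    [0,-4.3,2.4,0,0,0,1],
    [0,-4.3,2.4,0,0,0,1],
    [0,-4.3,2.4,0,0,0,1],
    [0,-4.3,2.4,0,0,0,1]
  ]
}}

```text
t: 15.55
eef_pos: [0.5053, -0.2314, 0.1859]
orientation: [0.335, 1.545, -0.333]
contact_force: [0.7, 1.4, -2.7]
opening: 0.418
```

Call:
{"api": "drive_tool", "payload": {
  "rows": [
    [0,-4.3,2.4,0,0,0,1],
    [0,-4.3,2.4,0,0,0,1],
    [0,-2,1,-0.14,0,0,1],
    [0,0,0,-0.14,0,0,1],
    [0,0,0,-0.12,0,0,1]
  ]
}}

```text
t: 16.05
eef_pos: [0.5134, -0.3635, 0.1846]
orientation: [0.013, 1.569, -0.019]
contact_force: [0.4, 0.6, -2.9]
opening: 0.411
```

```bash
python3 - <<'E'
from h import *
go((.526,-.425,.008),np.pi/2)
E
```

```text
shift cm [17.69 -6.05  1.35] turn [-0.021  0.002  0.004] | tcp [ 0.5134 -0.3635  0.1846] t 16.05 F [ 0.4  0.6 -2.9] open 0.411 q6 -2.23
```

Call:
{"api": "drive_tool", "payload": {
  "rows": [
    [1,-3,0.7,0,0,0,1],
    [2,-2.5,0.6,0,0,0,1],
    [3,0,0,0,0,0,1],
    [3,0,0,0,0,0,1],
    [2,0,0,0,0,0,1]
  ]
}}

```text
t: 16.55
eef_pos: [0.5289, -0.4235, 0.0755]
orientation: [0.005, 1.56, -0.024]
contact_force: [-0.5, 0.2, -3.7]
opening: 0.412
```

Call:
{"api": "drive_tool", "payload": {
  "rows": [
    [1,0,0,0,0,0,1],
    [0,0,0,0,0,0,1]
  ]
}}

```text
t: 16.75
eef_pos: [0.5266, -0.4211, 0.0609]
orientation: [0.009, 1.566, -0.02]
contact_force: [-0.1, -0.3, -2.4]
opening: 0.413
```

```bash
python3 - <<'E'
from h import *
go((.526,-.425,.010),np.pi/2)
E
```

```text
shift cm [ 5.09 -0.35 -0.08] turn [-0.018  0.004  0.007] | tcp [ 0.5266 -0.4211  0.0609] t 16.75 F [-0.1 -0.3 -2.4] open 0.413 q6 -2.29
```

Call:
{"api": "drive_tool", "payload": {
  "rows": [
    [1.5,-0.3,0,0,0,0,1],
    [1.5,0,0,0,0,0,1],
    [0.8,0,0,0,0,0,1],
    [0.4,0,0,0,0,0,1],
    [0.2,0,0,0,0,0,1]
  ]
}}

```text
t: 17.25
eef_pos: [0.5292, -0.426, 0.0168]
orientation: [0.005, 1.562, -0.023]
contact_force: [-0.9, 0.2, -3.6]
opening: 0.411
```

Call:
{"api": "drive_tool", "payload": {
  "rows": [
    [0.2,0,0,0,0,0,1]
  ]
}}

```text
t: 17.35
eef_pos: [0.5294, -0.4262, 0.0149]
orientation: [0.005, 1.561, -0.023]
contact_force: [0.6, -0.4, -4.1]
opening: 0.418
```

Call:
{"api": "drive_tool", "payload": {
  "rows": [
    [0.2,0,0,0,0,0,1]
  ]
}}

```text
t: 17.45
eef_pos: [0.5296, -0.4264, 0.0131]
orientation: [0.005, 1.561, -0.023]
contact_force: [-0.7, -0.5, -2.9]
opening: 0.413
```

Call:
{"api": "drive_tool", "payload": {
  "rows": [
    [0.2,0,0,0,0,0,1],
    [0.15,0,0,0,0,0,1]
  ]
}}

```text
t: 17.65
eef_pos: [0.5301, -0.4269, 0.01]
orientation: [0.004, 1.56, -0.024]
contact_force: [-0.4, -0.1, -3.6]
opening: 0.412
```

Call:
{"api": "drive_tool", "payload": {
  "rows": [
    [0.12,0,0,0,0,0,1]
  ]
}}

```text
t: 17.75
eef_pos: [0.5304, -0.427, 0.0093]
orientation: [0.004, 1.559, -0.024]
contact_force: [-1.4, 1.3, 5.9]
opening: 0.415
```

Call:
{"api": "drive_tool", "payload": {
  "rows": [
    [0.1,0,0,0,0,0,1]
  ]
}}

```text
t: 17.85
eef_pos: [0.5304, -0.427, 0.0093]
orientation: [0.004, 1.559, -0.024]
contact_force: [-2.4, 1.8, 5.9]
opening: 0.413
```

Call:
{"api": "drive_tool", "payload": {
  "rows": [
    [0,0,0,0,0,0,-0.4],
    [0,0,0,0,0,0,-0.4],
    [0,0,0,0,0,0,-0.4],
    [-1,0,0,0,0,0,-0.4],
    [-2,0,0,0,0,0,-0.4]
  ]
}}

```text
t: 18.35
eef_pos: [0.5298, -0.4265, 0.0391]
orientation: [0.004, 1.56, -0.024]
contact_force: [0.4, -0.5, -0.8]
opening: 0.702
```

Call:
{"api": "drive_tool", "payload": {
  "rows": [
    [-4,0,0,0,0,0,-0.4],
    [-4,0,0,0,0,0,-0.4],
    [-4,0,0,0,0,0,-0.4],
    [-3,0,0,0.14,0,0,-1],
    [0,4.7,0,0,0,0,-1]
  ]
}}

```text
t: 18.85
eef_pos: [0.5371, -0.3844, 0.2002]
orientation: [0.117, 1.548, -0.147]
contact_force: [1.8, 0.6, 0.1]
opening: 0.993
```

```bash
python3 - <<'E'
from h import *
c,P=cloud("scene"); cv2.imwrite("pics/s3.png",cv2.resize(c["image"][130:330,90:470],None,fx=2.1,fy=2.1,interpolation=2))
for xy in((.5304,-.427),):
  Q,m=near(P,xy,.055,.03,.065);print(len(Q),Q.mean(0))
print([(np.round(d["position"],3),round(d["p"],2)) for d in r.place_of("sleeve_a","scene")])
go((.483,.3195,.15),.075+np.pi/2)
E
```

```text
372 [ 0.53291307 -0.42487391  0.0418195 ]
[(array([ 0.53 , -0.424,  0.023]), 0.9), (array([0.485, 0.325, 0.022]), 0.81), (array([0.669, 0.171, 0.016]), 0.67)]
shift cm [  4.01  67.6  -16.16] turn [-0.233  0.011  0.008] | tcp [ 0.5356 -0.3732  0.1967] t 18.95 F [ 0.  -0.2 -0. ] open 1.0 q6 -2.09
```

View pics/s3.png

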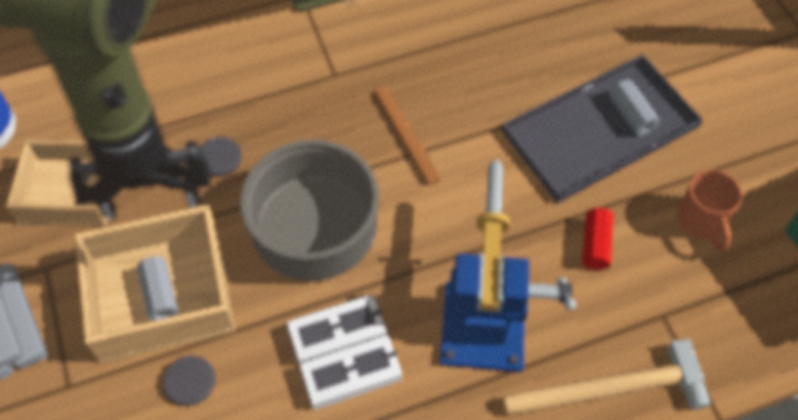

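The picture shows the sleeve lying in the large tote at crop px (157,285), and sleeve B alone in the tray at (635,105). Going for B.

Call:
{"api": "drive_tool", "payload": {
  "rows": [
    [0,4.5,-1.08,0,0,0,-1],
    [0,4.5,-1.08,0,0,0,-1],
    [0,4.5,-1.08,0,0,0,-1],
    [0,4.5,-1.08,0,0,0,-1],
    [0,4.5,-1.08,0,0,0,-1]
  ]
}}

```text
t: 19.45
eef_pos: [0.5187, -0.1419, 0.1959]
orientation: [0.118, 1.549, -0.138]
contact_force: [0.9, 0.6, 0.4]
opening: 0.999
```

Call:
{"api": "drive_tool", "payload": {
  "rows": [
    [0,4.5,-1.08,0,0,0,-1],
    [0,4.5,-1.08,0,0,0,-1],
    [0,4.5,-1.08,0,0,0,-1],
    [0,4.5,-1.08,0,0,0,-1],
    [0,4.5,-1.08,0,0,0,-1]
  ]
}}

```text
t: 19.95
eef_pos: [0.4998, 0.0972, 0.1946]
orientation: [0.118, 1.545, -0.138]
contact_force: [1.3, -0.1, -0.0]
opening: 0.997
```

Call:
{"api": "drive_tool", "payload": {
  "rows": [
    [0,4.5,-1.08,0,0,0,-1],
    [0,4.5,-1.08,0,0,0,-1],
    [0,4.5,-1.08,0,0,0,-1],
    [0,3,-0.5,0,0,0,-1],
    [0,0,0,0,0,0,-1]
  ]
}}

```text
t: 20.45
eef_pos: [0.4876, 0.2784, 0.1942]
orientation: [0.114, 1.542, -0.129]
contact_force: [0.0, 0.7, -0.1]
opening: 1.0
```

```bash
python3 - <<'E'
from h import *
go((.483,.3195,.06),.075+np.pi/2)
E
```

```text
shift cm [13.35  4.1  -1.43] turn [-0.23   0.025  0.011] | tcp [0.4876 0.2784 0.1942] t 20.45 F [ 0.   0.7 -0.1] open 1.0 q6 -0.95
```

Call:
{"api": "drive_tool", "payload": {
  "rows": [
    [2,3.6,-1,-0.12,0.02,0.01,-1],
    [3,0,0,-0.11,0,0,-1],
    [4,0,0,0,0,0,-1],
    [2,0,0,0,0,0,-1],
    [0,0,0,0,0,0,-1]
  ]
}}

```text
t: 20.95
eef_pos: [0.4867, 0.3157, 0.0838]
orientation: [-0.07, 1.558, 0.07]
contact_force: [-0.1, -0.5, 0.5]
opening: 1.001
```

```bash
python3 - <<'E'
from h import *
go((.483,.3195,.004),.075+np.pi/2)
E
```

```text
shift cm [ 7.97  0.41 -0.42] turn [0.014 0.011 0.   ] | tcp [0.4867 0.3157 0.0838] t 20.95 F [-0.1 -0.5  0.5] open 1.001 q6 -1.15
```

Call:
{"api": "drive_tool", "payload": {
  "rows": [
    [2.0,0.4,-0.4,0.014,0.011,0,-1],
    [2.0,0,0,0,0,0,-1],
    [1.4,0,0,0,0,0,-1],
    [0.6,0,0,0,0,0,-1],
    [0,0,0,0,0,0,-1]
  ]
}}

```text
t: 21.45
eef_pos: [0.4869, 0.3172, 0.0278]
orientation: [-0.056, 1.564, 0.058]
contact_force: [0.0, -0.3, 0.2]
opening: 0.999
```

```bash
python3 - <<'E'
from h import *
go((.483,.3195,.004),.075+np.pi/2)
E
```

```text
shift cm [ 2.37  0.25 -0.39] turn [-0.003  0.006 -0.001] | tcp [0.4869 0.3172 0.0278] t 21.45 F [ 0.  -0.3  0.2] open 0.999 q6 -1.14
```

Call:
{"api": "drive_tool", "payload": {
  "rows": [
    [0.8,0.2,-0.4,0,0.006,0,-0.6],
    [0.7,0,0,0,0,0,-0.4],
    [0.4,0,0,0,0,0,-0.2],
    [0.25,0,0,0,0,0,0],
    [0.1,0,0,0,0,0,0]
  ]
}}

```text
t: 21.95
eef_pos: [0.4852, 0.3212, 0.0081]
orientation: [-0.051, 1.564, 0.061]
contact_force: [-1.9, 2.7, 8.6]
opening: 0.503
```

```bash
python3 - <<'E'
from h import *
go((.483,.3195,.0045),.075+np.pi/2)
E
```

```text
shift cm [ 0.36 -0.16 -0.24] turn [-0.004  0.006 -0.006] | tcp [0.4852 0.3212 0.0081] t 21.95 F [-1.9  2.7  8.6] open 0.503 q6 -1.13
```

Call:
{"api": "drive_tool", "payload": {
  "rows": [
    [-0.3,0,0,0,0,0,-0.4],
    [0,0,0,0,0,0,-0.4],
    [0.3,-0.1,-0.15,0,0,0,-0.4]
  ]
}}

```text
t: 22.25
eef_pos: [0.4845, 0.3208, 0.0088]
orientation: [-0.051, 1.563, 0.062]
contact_force: [0.2, 0.2, -0.1]
opening: 0.704
```

Call:
{"api": "drive_tool", "payload": {
  "rows": [
    [0.35,0,0,0,0,0,-0.4],
    [0,0,0,0,0,0,-0.3]
  ]
}}

```text
t: 22.45
eef_pos: [0.4839, 0.3202, 0.0045]
orientation: [-0.051, 1.564, 0.061]
contact_force: [0.5, 1.0, -0.7]
opening: 0.648
```

```bash
python3 - <<'E'
from h import *
go((.483,.3195,.0045),.075+np.pi/2)
E
```

```text
shift cm [-0.01 -0.06 -0.09] turn [-0.003  0.007 -0.006] | tcp [0.4839 0.3202 0.0045] t 22.45 F [ 0.5  1.  -0.7] open 0.648 q6 -1.13
```

Call:
{"api": "drive_tool", "payload": {
  "rows": [
    [0,0,0,0,0.007,-0.006,1],
    [0,0,0,0,0,0,1],
    [0,0,0,0,0,0,1],
    [0,0,0,0,0,0,1],
    [0,0,0,0,0,0,1]
  ]
}}

```text
t: 22.95
eef_pos: [0.4838, 0.3206, 0.0048]
orientation: [-0.056, 1.572, 0.055]
contact_force: [-0.4, 0.5, 2.3]
opening: 0.42
```

Call:
{"api": "drive_tool", "payload": {
  "rows": [
    [-2,0,0,0,0,0,1],
    [-3,0,0,0,0,0,1],
    [-4,0,0,0,0,0,1],
    [-3,0,0,0,0,0,1],
    [-1,0,0,0,0,0,1]
  ]
}}

```text
t: 23.45
eef_pos: [0.4794, 0.3174, 0.1315]
orientation: [-0.063, 1.587, 0.049]
contact_force: [0.4, 0.0, -4.0]
opening: 0.417
```

```bash
python3 - <<'E'
from h import *
go((.490,.0795,.102),-.44+np.pi/2)
E
```

```text
shift cm [  3.16 -23.78  -0.58] turn [ 0.511 -0.014  0.012] | tcp [0.4794 0.3174 0.1315] t 23.45 F [ 0.4  0.  -4. ] open 0.417 q6 -1.13
```

Call:
{"api": "drive_tool", "payload": {
  "rows": [
    [0,-4.2,0,0,0,0,1],
    [0,-4.2,0,0,0,0,1],
    [0,-4.2,0,0,0,0,1],
    [0,-4.2,0,0,0,0,1],
    [0,-4,0,0,0,0,1]
  ]
}}

```text
t: 23.95
eef_pos: [0.4939, 0.1096, 0.1289]
orientation: [-0.069, 1.587, 0.059]
contact_force: [1.3, -0.6, -3.6]
opening: 0.412
```

Call:
{"api": "drive_tool", "payload": {
  "rows": [
    [0,-1,0,0.13,0,0,1],
    [0,0,0,0.13,0,0,1],
    [0,0,0,0.13,0,0,1],
    [0,0,0,0.1,0,0,1],
    [0,0,0,0,0,0,1]
  ]
}}

```text
t: 24.45
eef_pos: [0.4884, 0.0907, 0.121]
orientation: [0.329, 1.573, -0.358]
contact_force: [0.3, -0.3, -3.3]
opening: 0.414
```

```bash
python3 - <<'E'
from h import *
go((.490,.0795,.102),-.44+np.pi/2)
E
```

```text
shift cm [ 1.91 -0.9   0.66] turn [ 0.004 -0.024  0.024] | tcp [0.4884 0.0907 0.121 ] t 24.45 F [ 0.3 -0.3 -3.3] open 0.414 q6 -1.03
```

Call:
{"api": "drive_tool", "payload": {
  "rows": [
    [0.7,-0.8,0.4,0.004,-0.024,0.024,1],
    [0.7,0,0,0,0,0,1],
    [0.3,0,0,0,0,0,1],
    [0,0,0,0,0,0,1]
  ]
}}

```text
t: 24.85
eef_pos: [0.4863, 0.0819, 0.1002]
orientation: [0.339, 1.55, -0.34]
contact_force: [-1.3, 1.0, -2.8]
opening: 0.415
```

```bash
sed -i 's/^go(.*/go((.490,.0804,.1015),-.4415+np.pi\/2)/; s/    pq=near/    if n=="top": continue\n    pq=near/' al.py; python3 al.py
```

```text
shift cm [-0.13  0.01  0.4 ] turn [ 0.009 -0.006  0.002] | tcp [0.4863 0.0819 0.1002] t 24.85 F [-1.3  1.  -2.8] open 0.415 q6 -1.06
scene pin 133 [0.5877 0.0354 0.1276] yaw -0.447 z99 [0.1279 0.1315 0.1332]
  sleeve front 114 lat mean -0.0004 lat range [-0.0169  0.0174] fwd max 0.0398 z [0.1336 0.1378 0.1397]
```

Call:
{"api": "drive_tool", "payload": {
  "rows": [
    [-0.13,0,0.4,0.009,-0.006,0,1],
    [0,0,0.5,0,0,0,1],
    [0,0,0.5,0,0,0,1],
    [0,0,0.5,0,0,0,1]
  ]
}}

```text
t: 25.35
eef_pos: [0.5067, 0.0744, 0.1032]
orientation: [0.344, 1.539, -0.346]
contact_force: [0.4, -0.3, -3.7]
opening: 0.413
```

```bash
python3 al.py
```

```text
shift cm [ 0.17 -0.17 -1.77] turn [0.001 0.004 0.   ] | tcp [0.5067 0.0744 0.1032] t 25.35 F [ 0.4 -0.3 -3.7] open 0.413 q6 -1.06
scene pin 127 [0.5872 0.0355 0.1275] yaw -0.435 z99 [0.1275 0.131  0.1324]
  sleeve front 113 lat mean -0.001 lat range [-0.0183  0.0158] fwd max 0.0391 z [0.137  0.1412 0.1426]
```

Call:
{"api": "drive_tool", "payload": {
  "rows": [
    [0.17,-0.15,0.3,0,0.004,0,1],
    [0,0,0.3,0,0,0,1],
    [0,0,0.2,0,0,0,1]
  ]
}}

```text
t: 25.75
eef_pos: [0.514, 0.0689, 0.1013]
orientation: [0.346, 1.543, -0.346]
contact_force: [-0.5, 1.4, -3.8]
opening: 0.415
```

```bash
python3 al.py
```

```text
shift cm [-0.02  0.01 -2.66] turn [ 0. -0.  0.] | tcp [0.514  0.0689 0.1013] t 25.75 F [-0.5  1.4 -3.8] open 0.415 q6 -1.08
scene pin 123 [0.5872 0.0356 0.1275] yaw -0.45 z99 [0.1276 0.1307 0.1332]
  sleeve front 119 lat mean -0.0001 lat range [-0.0187  0.0182] fwd max 0.0395 z [0.135  0.1394 0.1417]
```

Call:
{"api": "drive_tool", "payload": {
  "rows": [
    [0,0,0.4,0,0,0,1],
    [0,0,0.4,0,0,0,1],
    [0,0,0.4,0,0,0,1]
  ]
}}

```text
t: 26.15
eef_pos: [0.5248, 0.0637, 0.1012]
orientation: [0.345, 1.544, -0.346]
contact_force: [0.3, 0.7, -3.4]
opening: 0.415
```

Call:
{"api": "drive_tool", "payload": {
  "rows": [
    [0,0,0.4,0,0,0,1],
    [0,0,0.4,0,0,0,1],
    [0,0,0.4,0,0,0,1]
  ]
}}

```text
t: 26.45
eef_pos: [0.537, 0.0581, 0.1012]
orientation: [0.345, 1.544, -0.346]
contact_force: [0.7, 0.8, -3.6]
opening: 0.415
```

Call:
{"api": "drive_tool", "payload": {
  "rows": [
    [0,0,0.3,0,0,0,1],
    [0,0,0.2,0,0,0,1]
  ]
}}

```text
t: 26.65
eef_pos: [0.5425, 0.0556, 0.1012]
orientation: [0.346, 1.543, -0.346]
contact_force: [0.2, 0.5, -4.7]
opening: 0.42
```

Call:
{"api": "drive_tool", "payload": {
  "rows": [
    [0,0,0.15,0,0,0,1],
    [0,0,0.15,0,0,0,1]
  ]
}}

```text
t: 26.85
eef_pos: [0.5454, 0.0541, 0.1011]
orientation: [0.346, 1.543, -0.346]
contact_force: [-0.5, 0.3, -4.9]
opening: 0.417
```

Call:
{"api": "drive_tool", "payload": {
  "rows": [
    [0,0,0.12,0,0,0,1]
  ]
}}

```text
t: 26.95
eef_pos: [0.5465, 0.0536, 0.1011]
orientation: [0.346, 1.544, -0.346]
contact_force: [0.8, -0.6, -3.7]
opening: 0.414
```

Call:
{"api": "drive_tool", "payload": {
  "rows": [
    [0,0,0.12,0,0,0,1]
  ]
}}

```text
t: 27.05
eef_pos: [0.5475, 0.0531, 0.101]
orientation: [0.346, 1.544, -0.346]
contact_force: [-0.6, 0.4, -4.1]
opening: 0.415
```

Call:
{"api": "drive_tool", "payload": {
  "rows": [
    [0,0,0.12,0,0,0,1]
  ]
}}

```text
t: 27.15
eef_pos: [0.5486, 0.0525, 0.1011]
orientation: [0.346, 1.544, -0.346]
contact_force: [0.4, 0.2, -3.2]
opening: 0.412
```

Call:
{"api": "drive_tool", "payload": {
  "rows": [
    [0,0,0.12,0,0,0,1]
  ]
}}

```text
t: 27.25
eef_pos: [0.5497, 0.0521, 0.101]
orientation: [0.346, 1.544, -0.346]
contact_force: [-0.0, -0.5, -4.0]
opening: 0.411
```

Call:
{"api": "drive_tool", "payload": {
  "rows": [
    [0,0,0.1,0,0,0,1]
  ]
}}

```text
t: 27.35
eef_pos: [0.5505, 0.0517, 0.1011]
orientation: [0.346, 1.544, -0.346]
contact_force: [-0.9, 1.1, -4.8]
opening: 0.413
```

Call:
{"api": "drive_tool", "payload": {
  "rows": [
    [0,0,0.1,0,0,0,1]
  ]
}}

```text
t: 27.45
eef_pos: [0.551, 0.0516, 0.101]
orientation: [0.346, 1.545, -0.346]
contact_force: [-0.8, 1.4, -3.2]
opening: 0.414
```

Call:
{"api": "drive_tool", "payload": {
  "rows": [
    [0,0,0.1,0,0,0,1]
  ]
}}

```text
t: 27.55
eef_pos: [0.5514, 0.0516, 0.101]
orientation: [0.347, 1.546, -0.346]
contact_force: [-1.4, 2.8, -2.6]
opening: 0.413
```

Call:
{"api": "drive_tool", "payload": {
  "rows": [
    [0,0,0.1,0,0,0,1]
  ]
}}

```text
t: 27.65
eef_pos: [0.5516, 0.0516, 0.1009]
orientation: [0.347, 1.548, -0.346]
contact_force: [-1.9, 1.0, -2.9]
opening: 0.415
```

Call:
{"api": "drive_tool", "payload": {
  "rows": [
    [0,0,0.1,0,0,0,1]
  ]
}}

```text
t: 27.75
eef_pos: [0.5518, 0.0516, 0.1009]
orientation: [0.348, 1.549, -0.345]
contact_force: [-3.5, 2.9, -1.8]
opening: 0.415
```

B stops dead here (about 51 mm short of A's home position, as a tight one should). Drawing it off to the crock.

Call:
{"api": "drive_tool", "payload": {
  "rows": [
    [0,0,-0.5,0,0,0,1],
    [0,0,-0.8,0,0,0,1],
    [0,0,-1.2,0,0,0,1],
    [0,0,-1.5,0,0,0,1],
    [0,0,-1.5,0,0,0,1]
  ]
}}

```text
t: 28.25
eef_pos: [0.5021, 0.0747, 0.1012]
orientation: [0.347, 1.544, -0.347]
contact_force: [0.2, -0.1, -3.8]
opening: 0.42
```

Call:
{"api": "drive_tool", "payload": {
  "rows": [
    [0,0,-1.2,0,0,0,1],
    [0,0,-0.4,0,0,0,1],
    [-2,0,0,0,0,0,1],
    [-4,0,0,0,0,0,1],
    [-3,0,0,0,0,0,1]
  ]
}}

```text
t: 28.75
eef_pos: [0.4765, 0.0835, 0.1889]
orientation: [0.341, 1.559, -0.349]
contact_force: [0.4, -0.4, -4.3]
opening: 0.414
```

```bash
python3 - <<'E'
from h import *
go((.5005,-.197,.17),-.44+np.pi/2)
E
```

```text
shift cm [  1.89 -24.36  14.12] turn [ 0.001 -0.014  0.008] | tcp [0.4765 0.0835 0.1889] t 28.75 F [ 0.4 -0.4 -4.3] open 0.414 q6 -1.05
```

Call:
{"api": "drive_tool", "payload": {
  "rows": [
    [0,-3,1.7,0,-0.014,0,1],
    [0,-4,2.3,0,0,0,1],
    [0,-4,2.3,0,0,0,1],
    [0,-4,2.3,0,0,0,1],
    [0,-4,2.3,0,0,0,1]
  ]
}}

```text
t: 29.25
eef_pos: [0.5003, -0.1341, 0.1976]
orientation: [0.331, 1.529, -0.335]
contact_force: [1.2, 0.4, -4.2]
opening: 0.42
```

Call:
{"api": "drive_tool", "payload": {
  "rows": [
    [0,-3,1.7,0,0,0,1],
    [0,0,0,0,0,0,1],
    [0,0,0,0,0,0,1]
  ]
}}

```text
t: 29.55
eef_pos: [0.5041, -0.1766, 0.1982]
orientation: [0.334, 1.524, -0.343]
contact_force: [-0.3, -0.1, -3.5]
opening: 0.413
```

```bash
python3 - <<'E'
from h import *
go((.5005,-.197,.011),-.44+np.pi/2)
E
```

```text
shift cm [18.73 -1.97  0.14] turn [0.007 0.021 0.002] | tcp [ 0.5041 -0.1766  0.1982] t 29.55 F [-0.3 -0.1 -3.5] open 0.413 q6 -1.55
```

Call:
{"api": "drive_tool", "payload": {
  "rows": [
    [1,-1.9,0.1,0,0.021,0,1],
    [3,0,0,0,0,0,1],
    [3,0,0,0,0,0,1],
    [2,0,0,0,0,0,1],
    [0.5,0,0,0,0,0,1]
  ]
}}

```text
t: 30.05
eef_pos: [0.4987, -0.19, 0.1028]
orientation: [0.334, 1.54, -0.336]
contact_force: [-1.3, 0.1, -3.3]
opening: 0.413
```

Call:
{"api": "drive_tool", "payload": {
  "rows": [
    [0,0,0,0,0,0,1]
  ]
}}

```text
t: 30.15
eef_pos: [0.4981, -0.1886, 0.1022]
orientation: [0.334, 1.542, -0.335]
contact_force: [0.3, -0.0, -3.9]
opening: 0.412
```

```bash
python3 - <<'E'
from h import *
go((.5005,-.197,.011),-.44+np.pi/2)
E
```

```text
shift cm [ 9.12 -0.66  0.54] turn [ 0.014  0.003 -0.   ] | tcp [ 0.4981 -0.1886  0.1022] t 30.15 F [ 0.3 -0.  -3.9] open 0.412 q6 -1.59
```

Call:
{"api": "drive_tool", "payload": {
  "rows": [
    [0.5,-0.8,0.5,0,0,0,1],
    [2,0,0,0,0,0,1],
    [2,0,0,0,0,0,1],
    [1.5,0,0,0,0,0,1],
    [0.7,0,0,0,0,0,1]
  ]
}}

```text
t: 30.65
eef_pos: [0.5078, -0.2021, 0.0402]
orientation: [0.326, 1.526, -0.335]
contact_force: [-1.0, 0.2, -4.3]
opening: 0.413
```

```bash
python3 - <<'E'
from h import *
go((.5005,-.197,.011),-.44+np.pi/2)
E
```

```text
shift cm [ 2.9   0.17 -0.93] turn [0.018 0.02  0.001] | tcp [ 0.5078 -0.2021  0.0402] t 30.65 F [-1.   0.2 -4.3] open 0.413 q6 -1.6
```

Call:
{"api": "drive_tool", "payload": {
  "rows": [
    [0.5,0.2,-0.7,0,0.02,0,1],
    [0.7,0,0,0,0,0,1],
    [0.5,0,0,0,0,0,1],
    [0.3,0,0,0,0,0,1]
  ]
}}

```text
t: 31.05
eef_pos: [0.5047, -0.1989, 0.021]
orientation: [0.329, 1.541, -0.333]
contact_force: [0.4, -0.4, -3.4]
opening: 0.415
```

Call:
{"api": "drive_tool", "payload": {
  "rows": [
    [0.2,0,0,0,0,0,1]
  ]
}}

```text
t: 31.15
eef_pos: [0.5049, -0.199, 0.019]
orientation: [0.329, 1.541, -0.333]
contact_force: [0.6, 0.5, -4.4]
opening: 0.413
```

Call:
{"api": "drive_tool", "payload": {
  "rows": [
    [0.2,0,0,0,0,0,1]
  ]
}}

```text
t: 31.25
eef_pos: [0.5051, -0.1991, 0.017]
orientation: [0.329, 1.54, -0.333]
contact_force: [0.1, 0.2, -4.8]
opening: 0.419
```

Call:
{"api": "drive_tool", "payload": {
  "rows": [
    [0.2,0,0,0,0,0,1],
    [0.15,0,0,0,0,0,1]
  ]
}}

```text
t: 31.45
eef_pos: [0.5054, -0.1993, 0.0135]
orientation: [0.328, 1.54, -0.333]
contact_force: [0.7, -0.0, -4.4]
opening: 0.417
```

Call:
{"api": "drive_tool", "payload": {
  "rows": [
    [0.12,0,0,0,0,0,1]
  ]
}}

```text
t: 31.55
eef_pos: [0.5055, -0.1993, 0.0123]
orientation: [0.328, 1.54, -0.333]
contact_force: [-0.5, 0.1, -3.5]
opening: 0.416
```

Call:
{"api": "drive_tool", "payload": {
  "rows": [
    [0.1,0,0,0,0,0,1]
  ]
}}

```text
t: 31.65
eef_pos: [0.5055, -0.1993, 0.0112]
orientation: [0.328, 1.54, -0.333]
contact_force: [0.3, -0.5, -3.1]
opening: 0.414
```

Call:
{"api": "drive_tool", "payload": {
  "rows": [
    [0.1,0,0,0,0,0,1]
  ]
}}

```text
t: 31.75
eef_pos: [0.5057, -0.1994, 0.0107]
orientation: [0.328, 1.539, -0.333]
contact_force: [-2.9, 1.9, 9.6]
opening: 0.415
```

Call:
{"api": "drive_tool", "payload": {
  "rows": [
    [0.1,0,0,0,0,0,1]
  ]
}}

```text
t: 31.85
eef_pos: [0.5057, -0.1993, 0.0107]
orientation: [0.328, 1.539, -0.333]
contact_force: [-2.6, 1.1, 9.9]
opening: 0.419
```

On the floor; releasing and backing out.

Call:
{"api": "drive_tool", "payload": {
  "rows": [
    [0,0,0,0,0,0,-0.3],
    [0,0,0,0,0,0,-0.3],
    [0,0,0,0,0,0,-0.3],
    [-1,0,0,0,0,0,-0.3],
    [-2,0,0,0,0,0,-0.3]
  ]
}}

```text
t: 32.35
eef_pos: [0.5054, -0.1992, 0.0413]
orientation: [0.328, 1.54, -0.333]
contact_force: [-0.4, -0.1, -0.9]
opening: 0.653
```

Call:
{"api": "drive_tool", "payload": {
  "rows": [
    [-4,0,0,0,0,0,-0.3],
    [-4,0,0,0,0,0,-0.3],
    [-4,0,0,0,0,0,-0.3],
    [-3,0,0,0,0,0,-0.3],
    [0,4,0,0,0,0,-0.3]
  ]
}}

```text
t: 32.85
eef_pos: [0.5217, -0.1656, 0.2027]
orientation: [0.329, 1.533, -0.339]
contact_force: [1.9, -1.2, -1.5]
opening: 0.651
```

Call:
{"api": "drive_tool", "payload": {
  "rows": [
    [0,4.5,-3,0,0,0,-0.3],
    [0,4.5,-3,0,0,0,-0.3],
    [0,3,-1,0,0,0,-0.3],
    [0,0,0,0,0,0,-0.3],
    [0,0,0,0,0,0,-0.3]
  ]
}}

```text
t: 33.35
eef_pos: [0.5113, -0.0233, 0.2083]
orientation: [0.33, 1.52, -0.336]
contact_force: [0.4, -0.6, 0.6]
opening: 0.649
```

```bash
python3 - <<'E'
from h import *
s=r.sense();print(s["t"],s["eef_pos"],s["contact_force"])
for n in("scene","top"):
    c=r.capture(n); print(n,[(np.round(d["position"],3),round(d["p"],2)) for d in r.place_of("sleeve_a",n)])
    for k in("cup","mould","stick","disc_1"): print(k,[np.round(d["position"],3).tolist() for d in r.place_of(k,n)][:2])
    if n=="scene": cv2.imwrite("pics/s4.png",cv2.resize(c["image"][130:350,90:470],None,fx=2.1,fy=2.1,interpolation=2))
E
```

```text
33.35 [ 0.51130476 -0.02325805  0.20833851] [ 0.38443969 -0.62903922  0.59940512]
scene [(array([ 0.506, -0.197,  0.03 ]), 0.78), (array([0.666, 0.172, 0.014]), 0.58)]
cup [[0.682, 0.332, -0.003]]
mould [[0.695, -0.216, -0.003], [0.504, -0.199, 0.028]]
stick [[0.396, -0.017, 0.0], [0.696, -0.216, -0.005]]
disc_1 [[0.342, -0.297, 0.001], [0.664, -0.421, 0.0]]
top [(array([ 0.529, -0.428,  0.025]), 0.77), (array([ 0.506, -0.198,  0.028]), 0.6), (array([0.665, 0.173, 0.018]), 0.55)]
cup [[0.68, 0.335, -0.001]]
mould [[0.696, -0.221, -0.002], [0.528, -0.426, 0.025]]
stick [[0.53, -0.426, 0.028], [0.394, -0.015, 0.002]]
disc_1 [[0.66, -0.416, 0.001], [0.335, -0.296, 0.005]]
```

View pics/s4.png

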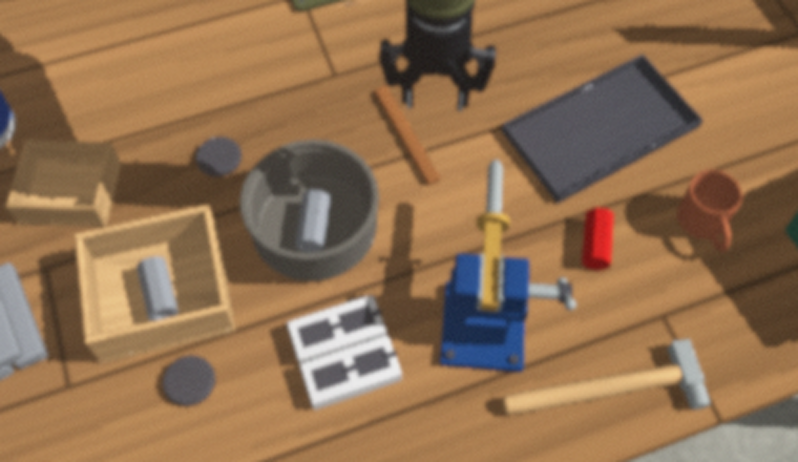

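The final view shows one sleeve in the large tote (157,287) and one in the crock (315,218). The bystanders are where they were and the robot is clear.

```bash
python3 -c "
from plant import r
print(r.close_job())"
```

```text
the job is handed in; nothing more can be done
None
```

Both sleeves have been tried and put away, and the job is handed in; it reported no verdict.

- **First sleeve:** The one nearer the vise went fully home. It stopped against the collar at about 4 N, so it went into the larger tote.
- **Second sleeve:** It stopped dead about 51 mm short of that home position, at about 4.5 N. I took it as the tight one and set it down in the crock.
- **Missed grasp:** My first try at the first sleeve closed too high and slipped off its top. The sleeve stayed in place, and the second, lower grasp held.
- **Last checks:** The sleeves measured about (0.529, -0.428) in the tote and (0.506, -0.198) in the crock, both at rest on the floor. The bystanders are within a few millimetres of their first readings and the gripper is clear. The clock read about 33 s.
- **Disagreements:** In the last look, the trained network missed the tote sleeve from the scene camera. The top camera and the picture both show it there. The network also put stray "mould" and "stick" labels on the sleeves, which the picture contradicts.

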